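# Shut and bolt the hatch of the fastener bin

### The job

The hatch on the sloping front of the blue fastener bin stands open: swing it fully shut, then slide its barrel bolt all the way home into the keeper on the frame. Leave the loose nuts, bolts and other hardware where they lie.

Things in the scene. Friction and masses are not known exactly. Their poses are not given: they have to be found in the camera images.
- case: Blue steel fastener bin, fixed, 220 deep (x) x 270 wide (y) x 160 high mm. Origin: centre of its underside; x points from its low front to its high back, z up; its front faces the robot's right (yaw 1.2 to 1.85), so -y points away from the robot. Front wall 50 mm high at x = -110 mm; from there a face 190 mm long slopes up 35 degrees to a flat top.
- slope (a point): Middle of the lower front edge of the sloping face: x = -110, y = 0, z = 50 mm of the bin. Axes: x up the slope (s below), y = the bin's y, z square out of the slope (n below), leaning 35 degrees from vertical to the bin's front. s, y, n are distances in mm from this point; n = 0 is the frame's face.
- carry_handle (a point): Middle of the steel carrying handle's bar, 18 mm thick, along the bin's y at x = 18, z = 245 mm of the bin, above the top of the slope; its legs at y = +-122 mm lean back down to the flat top at x = 62. It is in the way of a gripper straight above the bolt's knob; a tool leaning with the slope (pointing along -n) clears it.
- hatch (a joint): Hatch hinge, rad: 0 = shut flat on the slope, grows as it opens (starts 0.6 to 1.0, limit 1.3). Dark blue plate, s = 16 to 174, 174 wide, 5 thick, 0.4 kg. Hinge line along s at its edge nearest the robot (y = 85, n = 0); the free far edge (y = -89 shut) swings out along n and over towards +y. Its stiff hinge (0.6 N m) holds it where left; 3 to 6 N near the free edge shuts it.
- hatch_hinge (a point): Point on the hinge line at the middle of the hatch's hinged edge (s = 95, y = 85, n = 0). Axes fixed to the hatch: x up the slope, y from the free edge towards the hinge, z out of the outer face.
- hatch_push (a point): Bare spot on the hatch's outer face, good for pushing: 130 mm from the hinge line, at s = 60; shut: y = -45, n = 5. Moves with the hatch; axes as hatch_hinge.
- bolt (a joint): Travel of the barrel bolt, m: 0 = drawn back, 0.045 = fully home at its stop (starts 0 to 0.010). It slides on the hatch to the free edge (-y, away from the robot); 2.5 N friction, no spring. Steel rod 8 mm thick, axis at s = 145, n = 11, in two staples on the hatch with tops at n = 18. Only with the hatch shut does it meet the keeper.
- knob (a point): The bolt's knob: a plain steel pin 14 mm thick standing square out of the hatch from the rod to n = 51 (hatch shut). This point is on its axis at n = 41, 10 mm below its top. Shut: s = 145, y = -20 minus the bolt's travel (-65 when home). Axes as hatch_hinge. Nothing beside it on the hatch or frame is higher than n = 19.
- keeper (a point): Keeper: small steel staple on the frame strip beyond the hatch's free edge, 20 mm long in y, 22 mm wide, top at n = 19. This point is the centre of its hole: s = 145, y = -106, n = 11.
- long_bolt: Loose hex bolt lying on the bench in front of the bin, 143 mm long, head about 33 mm, with a nut on it, along its x. Origin: bench level under its middle. Leave alone.
- short_bolt: Loose hex bolt lying on the bench behind the bin, 70 mm long, head about 27 mm, with a nut on it. Origin: bench level under its middle. Leave alone.
- big_nut: Loose hex nut, 46 mm across flats, 24 mm high, on the bench behind the bin. Origin: centre of its underside. Leave alone.
- washer: Loose dark washer, 60 mm across, 5 mm thick, lying on the bench off the bin's front corner at its -y side. Origin: centre of its underside. Leave alone.
- key_bar: Loose dark square bar 90 x 16 x 16 mm, lying on the bench at the bin's -y side. Origin: centre of its underside. Leave alone.
- top_nut: Loose hex nut, 36 mm across flats, 18 mm high, lying on the flat top of the bin behind the handle. Origin: centre of its underside. Leave alone.

How it is judged:
By the outcome, as a careful person would: the job done as asked, in the order asked, and still so for the second after the job is handed in, with the robot touching nothing.
It also fails if it takes over 45 s, if anything falls off the work surface, if the arm or the gripper's body presses on something with over 40 N, if the wrist force passes 120 N, or if a joint passes its speed limit or range.

### The arm

A 6-joint arm with a two-finger parallel gripper is mounted at the origin on the work surface. World frame = base frame: x ahead of the robot, y to its left, z up, the work surface at z = 0. Lengths are in m, angles in rad, forces in N, time in s.
With the tool pointing down it reaches from about 0.2 to 0.875 m from the base axis. Payload 3.4 kg.
Tool frame: the origin (TCP) lies on the centre line of the jaws, within the pads' length; the fingertips stand 25 mm ahead of it and the grasp point (between the pads) lies 6 mm ahead of it (env.tcp_to_tips is the distance from the TCP to the fingertips, in m); z points along the fingers, y is the line along which they close (so a half turn about z gives the same grasp; the last joint's range is limited). The gripper opens to 94 mm and grips with 3 to 60 N. Pads are 16 mm wide; open, the fingers measure 119 mm over their backs; the gripper's body (75 mm by 177 mm) begins 78 mm behind the grasp point.
Start: joints at [0.998, 0.276, 1.505, -0, 1.361, -0.121], TCP at [0.251, 0.517, 0.23] pointing down, gripper open.
Joint ranges: [-2.89, 2.89], [-0.75, 2.08], [0.22, 2.7], [-1.18, 4.32], [0.11, 2.71], [-2.7, 2.7]. Speed limits (rad/s): [2.57, 2.57, 3.14, 3.14, 3.14, 3.14].

### API

Orientations are given as a unit quaternion [w, x, y, z].
In Python, from bench import status, viewer, ticket, env gives the robot as it stands.
- The arm moves only by the tool drive_tool, never from a script. Its argument "steps" is a list of rows, each a list of 2 entries, a list of its own where there are three numbers: the shift along the tool's x, y, z in cm, then the turn, a rotation vector about the tool's x, y, z in rad. A call has 1 to 20 rows; each row is the pose to reach, as a shift and turn from the pose commanded when the call began, along the tool's axes at that moment; what a row does not reach only later rows make up. A row lasts 1/10 s, in which the tool goes at most 50 mm and 8.59 degrees, less where a joint would pass 70% of its speed; a pose out of reach is approached as far as the arm can. A call with a gripper value outside its range is refused whole. "gripper" is the opening, from -1 (shut) to 1 (fully open), set as the call begins (left out, the last holds). The fingers move at their own pace and stop on an object; "force" is the grip in N (left out, the last holds). Time passes only in rows, so rows that repeat a pose let the fingers close. It gives the time, the measured TCP pose, the force, the opening and the grip force at its end, in the units of the state.
- status.get_state(): the state, without advancing time (a new reading comes with each control period).
- viewer.snapshot(name): name is "scene" or "top" or "wrist"; returns the picture (400x640x3 uint8, red, green, blue); there is no depth.
- viewer.camera_params(name): a dict with "intrinsics" (3x3 intrinsics, pixels), "rvec" (rotation vector, rad) and "tvec" (3), from world to camera coordinates, as OpenCV has them. Camera axes: x right, y down, z forward; pixel columns grow to the right and rows downward; lengths in m; the calibration is good to about 2 mm. A picture is of the moment at which its call begins: read the wrist's pose just before it. camera_params takes no time and is no camera call; for the wrist camera it gives the pose at the moment of the call.
- ticket.sign_off(): hands the job in; it is judged then, once.
The state is a dict: "time_s": time; "q": joint angles; "qvel": joint speeds; "effort": joint torques, N m; "ee_pos": TCP position; "tool_rot": TCP orientation; "ft_force": force on the tool from outside, world axes, zero at the start; "moment": the same for the moment, N m; "gripper_width": finger opening in m; "grip_force": force on a finger pad.
Only numpy, scipy, OpenCV 4.12 (cv2) and the standard library are available. Lean on these libraries where they do the work, as an engineer would, in place of code of your own. Each camera call takes 0.05 s, during which the arm holds its last target. There are 200 camera calls.

## Working session

There is one attempt and no reset: what is moved stays moved. The work goes in short steps, Python scripts to look and compute and a tool call to move; the robot and the scene stay as the last step left them, time stands still between calls to the robot, and variables do not carry over. Pictures are saved under pics/ and viewed, at most 10 in all, crops included, and the job is handed in when it is done.

Besides the shell and the picture viewer there is one more tool, called after "Request:" in YAML: its name, and indented under it one key for each argument. drive_tool: Moves the arm, as the interface text tells. Its arguments: {"type":"object","properties":{"steps":{"type":"array","items":{"type":"array"}},"gripper":{"type":"number"},"force":{"type":"number"}},"required":["steps"]}

```bash
mkdir -p pics; ls
python3 - <<'E'
from bench import status, viewer, ticket, env
import cv2
print(status.get_state())
for n in ("scene","top"):
    im=viewer.snapshot(n); cv2.imwrite(f"pics/{n}0.png",im[:,:,::-1]); print(n,viewer.camera_params(n))
E
```

```text
pics
{'time_s': 0.0, 'q': array([ 9.98002701e-01,  2.76600871e-01,  1.50610004e+00, -5.97529374e-05,
        1.36073759e+00, -1.20996096e-01]), 'qvel': array([-0.00096512, -0.00106241,  0.00101878, -0.00162812,  0.00035437,
        0.00111896]), 'effort': array([-3.64006546e-04, -4.04595745e+01, -2.37225240e+01,  7.02950894e-02,
        3.45505751e-02, -1.71447600e-04]), 'ee_pos': array([0.25076879, 0.51684803, 0.22961457]), 'tool_rot': array([-2.86301949e-04,  2.23976189e-01,  9.74594179e-01, -8.77882222e-04]), 'ft_force': array([-0.07160765,  0.14237683, -0.50827976]), 'moment': array([ 0.00708423, -0.01339819,  0.07393034]), 'grip_force': 0.0, 'gripper_width': 0.0935497318905287}
scene {'intrinsics': array([[430.04225647,   0.        , 322.4836868 ],
       [  0.        , 430.04225647, 200.79900094],
       [  0.        ,   0.        ,   1.        ]]), 'rvec': array([ 0.71860528,  2.77571866, -0.83880172]), 'tvec': array([ 0.48529059, -0.22662286,  1.19919603])}
top {'intrinsics': array([[461.21489541,   0.        , 319.89346668],
       [  0.        , 461.21489541, 201.12324591],
       [  0.        ,   0.        ,   1.        ]]), 'rvec': array([ 2.14476012, -2.1783685 ,  0.11643456]), 'tvec': array([0.12284101, 0.64207134, 1.23819483])}
```

View pics/scene0.png

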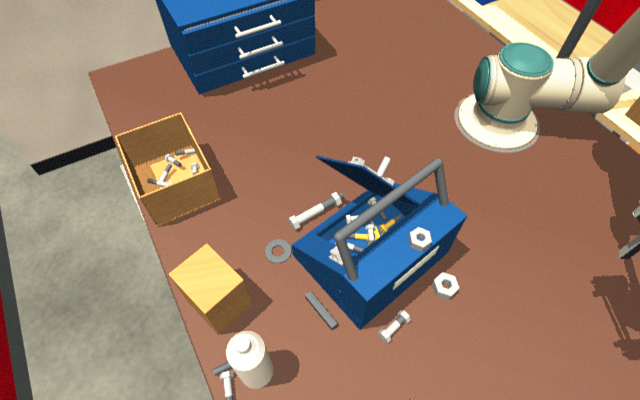

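View pics/top0.png

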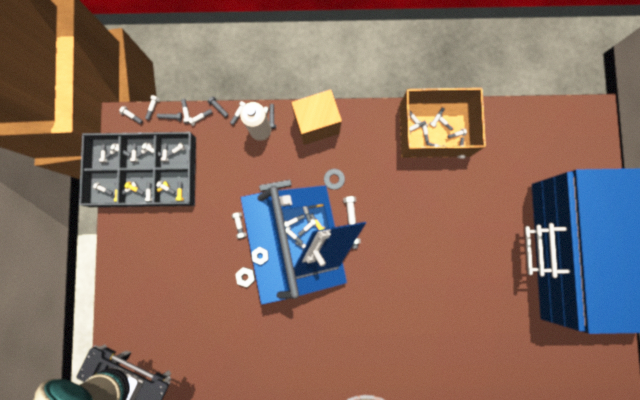

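The scene view shows the bin centred near (380,240), with the hatch standing open and its free edge at (320,157)-(385,190). In the top view the bin spans about (243,185)-(345,305), and the handle runs from (275,187) to (290,295). I'll zoom in to get the corners.

Run:
```python
import cv2,numpy as np
a=cv2.imread('pics/top0.png')[170:320,225:375]; b=cv2.imread('pics/scene0.png')[145:335,280:480]
a=cv2.resize(a,None,fx=4,fy=4,interpolation=cv2.INTER_CUBIC); cv2.imwrite('pics/ta.png',a)
b=cv2.resize(b,None,fx=3,fy=3,interpolation=cv2.INTER_CUBIC); cv2.imwrite('pics/sb.png',b)
```

```text
(no output)
```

View pics/ta.png

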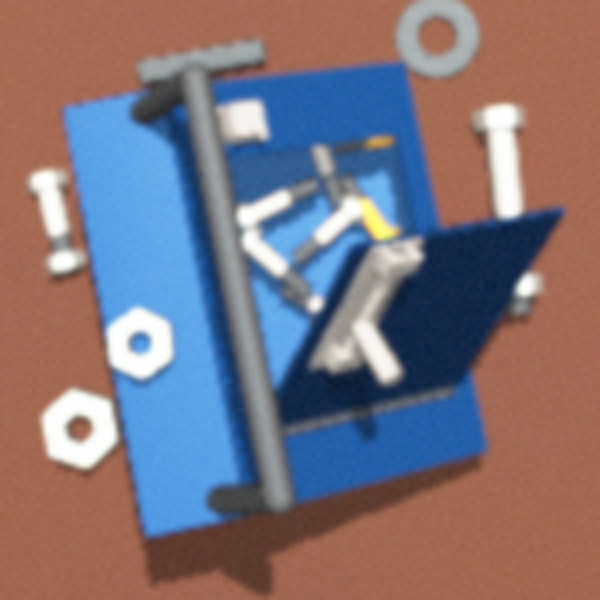

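View pics/sb.png

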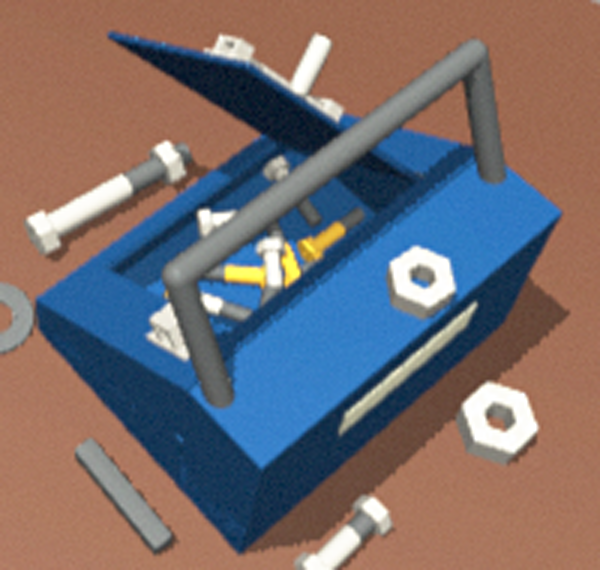

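The zooms show the bin corners clearly. In the top zoom they are at (65,105), (148,537), (405,63) and (487,455), with the free low hatch corner at (563,210) and the knob tip at (390,378). In the scene zoom the knob tip is at (320,40) and the free low hatch corner at (110,35).

```bash
cat > h.py <<'E'
import numpy as np, cv2
from scipy.spatial.transform import Rotation as R
from scipy.optimize import least_squares
c,s_=np.cos(np.radians(35)),np.sin(np.radians(35))
def syn(s,y,n): # slope->bin (mm)
    return np.array([-110+s*c-n*s_, y, 50+s*s_+n*c])
def hat(s,d,h,a): # d mm from hinge, h above inner face, angle a
    return syn(s,85-d*np.cos(a)+h*np.sin(a),d*np.sin(a)+h*np.cos(a))
def world(p,b): # bin->world m
    return R.from_euler('z',b[2]).apply(np.asarray(p)/1000)+[b[0],b[1],0]
E
cat > fit.py <<'E'
from h import *
from bench import viewer
P={n:viewer.camera_params(n) for n in('top','scene')}
T=lambda u,v:('top',225+(u-1.5)/4,170+(v-1.5)/4)
S=lambda u,v:('scene',280+(u-1)/3,145+(v-1)/3)
def obs(x):
    a,t=x[3],x[4]
    return [([110,-135,160],T(65,105)),([110,135,160],T(148,537)),([-110,-135,50],T(405,63)),([-110,135,50],T(487,455)),
    ([-110,-135,50],S(38,300)),([110,-135,160],S(262,468)),([110,-135,0],S(240,550)),([110,135,160],S(560,212)),
    (hat(16,174,2.5,a),T(563,210)),(hat(16,174,2.5,a),S(110,35)),
    (hat(145,105+t*1000,51,a),T(391,378)),(hat(145,105+t*1000,51,a),S(320,40)),
    ([18,122,245],S(475,52)),([18,-122,245],S(177,275)),([18,122,245],T(279,500)),([18,-122,245],T(197,72))]
def res(x):
    r=[]
    for p,(n,u,v) in obs(x):
        q=cv2.projectPoints(world(p,x)[None],P[n]['rvec'],P[n]['tvec'],P[n]['intrinsics'],None)[0][0,0]
        r+=[q[0]-u,q[1]-v]
    return np.array(r)
f=least_squares(res,[.4,.15,1.4,.8,.005],loss='soft_l1')
print(f.x); print(res(f.x).reshape(-1,2).round(1).tolist())
np.save('fit.npy',f.x)
E
python3 fit.py
```

```text
[5.33100094e-01 1.78673002e-01 1.75928003e+00 9.84077196e-01
 1.28607825e-03]
[[-1.0, 0.5], [-1.4, 0.3], [-0.1, -0.3], [-0.0, -0.6], [-1.0, -1.5], [-0.5, -0.4], [-0.5, 1.0], [1.6, -0.5], [-0.3, -0.6], [-1.0, -0.5], [-0.0, -0.3], [0.9, -0.7], [-0.2, 0.0], [0.2, -0.7], [-0.3, -0.4], [-0.4, 1.7]]
```

The fit is good to about 1 px: bin at (0.533, 0.179), yaw 1.759, hatch 0.98 rad, bolt about 1 mm. Plan: use closed jaws pointing along -n with the tool y along the bin's y, and go over the bin to the front.

```bash
cat >> h.py <<'E'
b=np.load('fit.npy') if __import__('os').path.exists('fit.npy') else None
def Rt():
    bx=R.from_euler('z',b[2]); n=bx.apply([-s_,0,c]); y=bx.apply([0,-1,0]); z=-n
    return R.from_matrix(np.array([np.cross(y,z),y,z]).T)
def st():
    from bench import status
    g=status.get_state(); q=g['tool_rot']; return g,np.array(g['ee_pos']),R.from_quat([q[1],q[2],q[3],q[0]])
def go(tcp,rot): # delta from present pose, cm and rad, tool axes
    g,p,r=st(); return (r.inv().apply(np.asarray(tcp)-p)*100).round(2).tolist(),(r.inv()*rot).as_rotvec().round(3).tolist()
def tip(s,y,n): return world(syn(s,y,n+25),b)  # TCP with tips centre at s,y,n
def where():
    g,p,r=st(); q=R.from_euler('z',-b[2]).apply(p-[b[0],b[1],0])*1000-[-110,0,50]
    return 'tips s,y,n',np.round([q[0]*c+q[2]*s_,q[1],-q[0]*s_+q[2]*c-25],1),'rotErr',(r.inv()*Rt()).as_rotvec().round(3),'F',g['ft_force'].round(1),'t',g['time_s'],'q',g['q'].round(2)
E
python3 - <<'E'
from h import *
print(tip(60,40,170))
print(go([.251,.517,.43],st()[2])); print(go([.45,.15,.45],Rt())); print(go([.53,-.02,.40],Rt())); print(go(tip(60,40,170),Rt()))
E
```

```text
[0.52616694 0.00153851 0.24414923]
([-0.01, -0.02, -20.03], [0.0, 0.0, 0.0])
([-33.94, -24.35, -21.99], [-0.285, 0.566, 0.9])
([-48.56, -36.14, -16.98], [-0.285, 0.566, 0.9])
([-47.27, -34.34, -1.4], [-0.285, 0.566, 0.9])
```

Request:
drive_tool:
  steps:
    - [[0,0,-20],[0,0,0]]
    - [[0,0,-20],[0,0,0]]
    - [[0,0,-20],[0,0,0]]
    - [[0,0,-20],[0,0,0]]
    - [[-34,-24.4,-22],[-0.285,0.566,0.9]]
    - [[-34,-24.4,-22],[-0.285,0.566,0.9]]
    - [[-34,-24.4,-22],[-0.285,0.566,0.9]]
    - [[-34,-24.4,-22],[-0.285,0.566,0.9]]
    - [[-34,-24.4,-22],[-0.285,0.566,0.9]]
    - [[-34,-24.4,-22],[-0.285,0.566,0.9]]
    - [[-34,-24.4,-22],[-0.285,0.566,0.9]]
    - [[-34,-24.4,-22],[-0.285,0.566,0.9]]
    - [[-34,-24.4,-22],[-0.285,0.566,0.9]]
    - [[-34,-24.4,-22],[-0.285,0.566,0.9]]
    - [[-48.5,-36,-17],[-0.285,0.566,0.9]]
    - [[-48.5,-36,-17],[-0.285,0.566,0.9]]
    - [[-48.5,-36,-17],[-0.285,0.566,0.9]]
    - [[-48.5,-36,-17],[-0.285,0.566,0.9]]
    - [[-48.5,-36,-17],[-0.285,0.566,0.9]]
    - [[-48.5,-36,-17],[-0.285,0.566,0.9]]
  gripper: -1
  force: 20

```text
time_s: 2.1
ee_pos: [0.5302, -0.0167, 0.4003]
tool_rot: [-0.233, 0.607, 0.735, 0.192]
ft_force: [-0.4, -0.1, 0.0]
gripper_width: 0.0005
grip_force: 0.0
```

Run:
```python
from h import *
print(where()); print(go(tip(60,40,170),Rt()),go(tip(60,30,125),Rt()))
```

```text
('tips s,y,n', array([134.3,  39.5, 308.7]), 'rotErr', array([-0.001, -0.003,  0.002]), 'F', array([-0.4, -0.1,  0. ]), 't', 2.1, 'q', array([-0.49,  0.3 ,  1.22,  0.51,  1.98, -0.56]))
([-7.46, -0.05, 13.85], [-0.001, -0.003, 0.002]) ([-7.48, 0.96, 18.35], [-0.001, -0.003, 0.002])
```

Request:
drive_tool:
  steps:
    - [[-7.5,0,5],[0,0,0]]
    - [[-7.5,0,10],[0,0,0]]
    - [[-7.5,0,13.9],[0,0,0]]
    - [[-7.5,0,13.9],[0,0,0]]
    - [[-7.5,0.5,16.5],[0,0,0]]
    - [[-7.5,0.9,18.4],[0,0,0]]
    - [[-7.5,1.4,19.4],[0,0,0]]
    - [[-7.5,1.9,20.4],[0,0,0]]
    - [[-7.5,2.4,20.8],[0,0,0]]
    - [[-7.5,2.9,21.2],[0,0,0]]
    - [[-7.5,3.4,21.6],[0,0,0]]
    - [[-7.5,3.8,22.1],[0,0,0]]
    - [[-7.5,4.2,22.6],[0,0,0]]
    - [[-7.5,4.6,23.1],[0,0,0]]
    - [[-7.5,5.0,23.6],[0,0,0]]
    - [[-7.5,5.4,24.2],[0,0,0]]

```text
time_s: 3.7
ee_pos: [0.5702, 0.0679, 0.1591]
tool_rot: [-0.231, 0.608, 0.735, 0.193]
ft_force: [0.9, -1.3, 3.8]
gripper_width: 0.0002
grip_force: 1.6
```

Run:
```python
from h import *
from bench import viewer
print(where())
a=viewer.snapshot('top')[150:330,215:415,::-1]; b_=viewer.snapshot('scene')[125:305,270:470,::-1]
cv2.imwrite('pics/c1.png',cv2.resize(np.hstack([a,b_]),None,fx=2,fy=2,interpolation=cv2.INTER_CUBIC))
```

```text
('tips s,y,n', array([ 57.8, -15.7,  67.7]), 'rotErr', array([0.003, 0.   , 0.001]), 'F', array([ 0.9, -1.3,  3.8]), 't', 3.7, 'q', array([-0.33,  0.45,  1.6 ,  0.53,  1.45, -0.68]))
```

View pics/c1.png

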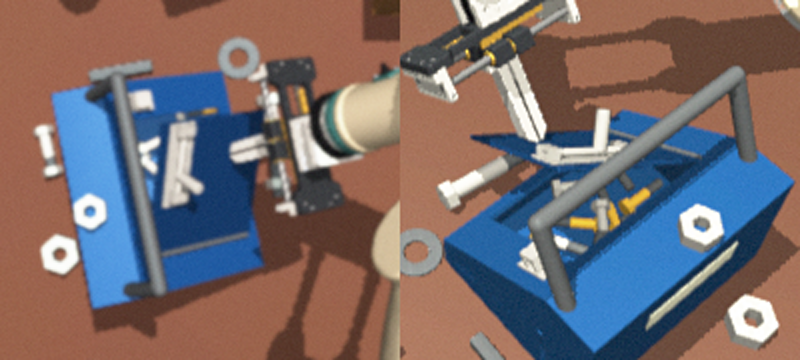

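The top view shows the closed jaws at (240,150) pressing on the half-shut hatch plate. The scene view agrees, with the tips at (535,135). I'll carry on along the arc.

Request:
drive_tool:
  steps:
    - [[0,0.3,0.6],[0,0,0]]
    - [[0,0.6,1.2],[0,0,0]]
    - [[0,0.9,1.8],[0,0,0]]
    - [[0,1.1,2.4],[0,0,0]]
    - [[0,1.3,3.0],[0,0,0]]
    - [[0,1.5,3.6],[0,0,0]]
    - [[0,1.6,4.2],[0,0,0]]
    - [[0,1.7,4.8],[0,0,0]]
    - [[0,1.8,5.3],[0,0,0]]
    - [[0,1.8,5.6],[0,0,0]]
    - [[0,1.8,5.8],[0,0,0]]
    - [[0,1.8,5.9],[0,0,0]]
    - [[0,1.8,6.0],[0,0,0]]

```text
time_s: 5.1
ee_pos: [0.5803, 0.1055, 0.1104]
tool_rot: [-0.232, 0.608, 0.735, 0.193]
ft_force: [2.3, -0.9, 1.8]
gripper_width: 0.0007
grip_force: 1.3
```

```bash
python3 -c "
from h import *
print(where())"
```

```text
('tips s,y,n', array([ 58.6, -32.6,   7.7]), 'rotErr', array([ 0.001, -0.001,  0.001]), 'F', array([ 2.3, -0.9,  1.8]), 't', 5.1, 'q', array([-0.27,  0.5 ,  1.64,  0.56,  1.34, -0.69]))
```

Now gentle further pressing until the force jumps.

Request:
drive_tool:
  steps:
    - [[0,0,0.1],[0,0,0]]
    - [[0,0,0.2],[0,0,0]]
    - [[0,0,0.2],[0,0,0]]
    - [[0,0,0.3],[0,0,0]]
    - [[0,0,0.3],[0,0,0]]

```text
time_s: 5.6
ee_pos: [0.5797, 0.107, 0.1081]
tool_rot: [-0.232, 0.608, 0.735, 0.192]
ft_force: [0.8, -2.7, 3.8]
gripper_width: 0.0005
grip_force: 2.3
```

```bash
python3 -c "
from h import *
print(where())"
```

```text
('tips s,y,n', array([ 58.6, -32.4,   4.9]), 'rotErr', array([ 0.   , -0.001,  0.001]), 'F', array([ 0.8, -2.7,  3.8]), 't', 5.6, 'q', array([-0.27,  0.5 ,  1.65,  0.56,  1.33, -0.69]))
```

Request:
drive_tool:
  steps:
    - [[0,0,0.1],[0,0,0]]
    - [[0,0,0.1],[0,0,0]]
    - [[0,0,0.2],[0,0,0]]
    - [[0,0,0.2],[0,0,0]]

```text
time_s: 6.0
ee_pos: [0.5797, 0.1071, 0.108]
tool_rot: [-0.231, 0.607, 0.735, 0.192]
ft_force: [-0.4, -8.5, 13.2]
gripper_width: 0.0006
grip_force: 7.5
```

```bash
python3 -c "
from h import *
print(where())"
```

```text
('tips s,y,n', array([ 58.6, -32.4,   4.7]), 'rotErr', array([ 0.001, -0.   ,  0.002]), 'F', array([-0.4, -8.5, 13.2]), 't', 6.0, 'q', array([-0.27,  0.5 ,  1.65,  0.56,  1.33, -0.69]))
```

The force jumped to about 16 N with no motion at n ≈ 5, so the hatch is shut. Next I lift, move over to the +y side of the knob, and look.

Request:
drive_tool:
  steps:
    - [[0,0,-3],[0,0,0]]
    - [[0,0,-7],[0,0,0]]
    - [[0,0,-9],[0,0,0]]
    - [[0,-2.4,-9],[0,0,0]]
    - [[0,-4.9,-9],[0,0,0]]
    - [[4,-4.9,-9],[0,0,0]]
    - [[8.6,-4.9,-9],[0,0,0]]
    - [[8.6,-4.9,-9],[0,0,0]]
    - [[8.6,-4.9,-9],[0,0,0]]

```text
time_s: 6.9
ee_pos: [0.5266, 0.1178, 0.2289]
tool_rot: [-0.232, 0.607, 0.736, 0.191]
ft_force: [-0.4, -0.7, -0.5]
gripper_width: 0.0006
grip_force: 0.0
```

Run:
```python
from h import *
from bench import viewer
print(where())
P=viewer.camera_params('wrist'); w=viewer.snapshot('wrist')[:,:,::-1].copy()
for t in (0,.01):
  for n in (14,51):
    print(t,n,cv2.projectPoints(world(syn(145,-20-t*1000,n),b)[None],P['rvec'],P['tvec'],P['intrinsics'],None)[0].ravel().round())
a=viewer.snapshot('top')[150:330,215:415,::-1]; s=viewer.snapshot('scene')[125:305,270:470,::-1]
o=np.hstack([a,s]); o=cv2.resize(o,(640,288)); cv2.imwrite('pics/c2.png',np.vstack([w[:300],o]))
```

```text
('tips s,y,n', array([144.8,  17.8,  92. ]), 'rotErr', array([-0.002, -0.   ,  0.002]), 'F', array([-0.4, -0.7, -0.5]), 't', 6.9, 'q', array([-0.28,  0.32,  1.62,  0.54,  1.52, -0.58]))
0 14 [354. 207.]
0 51 [360. 219.]
0.01 14 [365. 207.]
0.01 51 [373. 219.]
```

View pics/c2.png

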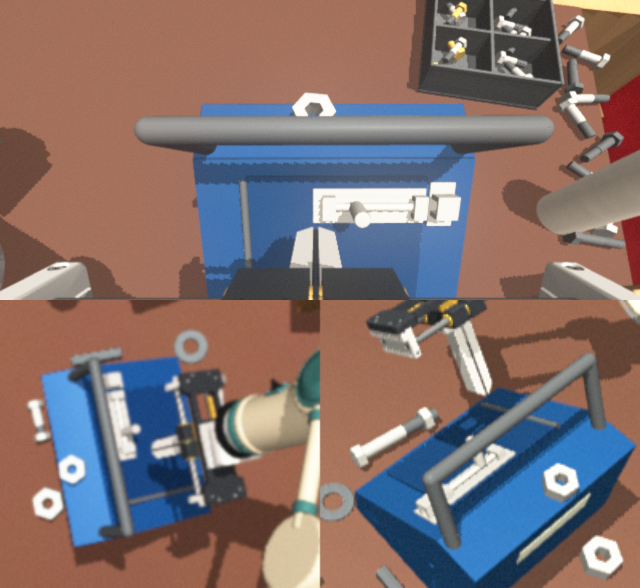

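The wrist view shows the hatch shut and the knob top at (361,219), as predicted for a travel of about 1 mm. The keeper is at (445,205), in line with the rod. I'll descend beside the knob and push along the tool's +y.

Request:
drive_tool:
  steps:
    - [[0,0,3],[0,0,0]]
    - [[0,0,5.5],[0,0,0]]
    - [[0,0,6.6],[0,0,0]]
    - [[0,0,6.6],[0,0,0]]
    - [[0,0.8,6.6],[0,0,0]]
    - [[0,1.4,6.6],[0,0,0]]
    - [[0,2,6.6],[0,0,0]]
    - [[0,2.5,6.6],[0,0,0]]
    - [[0,3,6.6],[0,0,0]]
    - [[0,3.5,6.6],[0,0,0]]
    - [[0,4,6.6],[0,0,0]]
    - [[0,4.5,6.6],[0,0,0]]
    - [[0,5,6.6],[0,0,0]]
    - [[0,5.4,6.6],[0,0,0]]
    - [[0,5.7,6.6],[0,0,0]]
    - [[0,5.9,6.6],[0,0,0]]
    - [[0,5.9,6.6],[0,0,0]]

```text
time_s: 8.75
ee_pos: [0.5793, 0.1658, 0.1752]
tool_rot: [-0.232, 0.608, 0.735, 0.193]
ft_force: [-1.3, -0.8, 0.3]
gripper_width: 0.0005
grip_force: 0.6
```

```bash
python3 -c "
from h import *
print(where())"
```

```text
('tips s,y,n', array([144.4, -42.9,  26.7]), 'rotErr', array([ 0.001, -0.001,  0.001]), 'F', array([-1.3, -0.8,  0.3]), 't', 8.75, 'q', array([-0.18,  0.43,  1.59,  0.58,  1.4 , -0.55]))
```

Request:
drive_tool:
  steps:
    - [[0,0.1,0],[0,0,0]]
    - [[0,0.2,0],[0,0,0]]
    - [[0,0.3,0],[0,0,0]]
    - [[0,0.4,0],[0,0,0]]
    - [[0,0.4,0],[0,0,0]]

```text
time_s: 9.25
ee_pos: [0.5819, 0.1663, 0.1752]
tool_rot: [-0.232, 0.607, 0.735, 0.192]
ft_force: [-4.4, -2.0, 2.9]
gripper_width: 0.0006
grip_force: 2.4
```

```bash
python3 -c "
from h import *
print(where())"
```

```text
('tips s,y,n', array([144.5, -45.6,  26.6]), 'rotErr', array([-0.001, -0.001,  0.001]), 'F', array([-4.4, -2. ,  2.9]), 't', 9.25, 'q', array([-0.18,  0.43,  1.58,  0.57,  1.41, -0.54]))
```

Request:
drive_tool:
  steps:
    - [[0,0.1,0],[0,0,0]]
    - [[0,0.2,0],[0,0,0]]
    - [[0,0.2,0],[0,0,0]]
    - [[0,0.3,0],[0,0,0]]
    - [[0,0.3,0],[0,0,0]]

```text
time_s: 9.75
ee_pos: [0.5821, 0.1664, 0.1751]
tool_rot: [-0.234, 0.607, 0.735, 0.19]
ft_force: [-9.6, -5.8, 5.5]
gripper_width: 0.0002
grip_force: 5.3
```

```bash
python3 -c "
from h import *
print(where())"
```

```text
('tips s,y,n', array([144.4, -45.8,  26.6]), 'rotErr', array([-0.007, -0.001,  0.   ]), 'F', array([-9.6, -5.8,  5.5]), 't', 9.75, 'q', array([-0.17,  0.44,  1.57,  0.57,  1.41, -0.54]))
```

The bolt is hard against its stop at the predicted y, with about 12 N and no motion. I'll back off, lift clear and check.

Request:
drive_tool:
  steps:
    - [[0,-0.8,0],[0,0,0]]
    - [[0,-2.5,0],[0,0,0]]
    - [[0,-2.5,0],[0,0,0]]
    - [[0,-2.5,-4],[0,0,0]]
    - [[0,-2.5,-8],[0,0,0]]
    - [[0,-2.5,-11],[0,0,0]]
    - [[0,-2.5,-11],[0,0,0]]
    - [[0,-2.5,-11],[0,0,0]]

```text
time_s: 10.55
ee_pos: [0.5739, 0.1001, 0.265]
tool_rot: [-0.231, 0.608, 0.735, 0.193]
ft_force: [0.3, 0.4, 0.5]
gripper_width: 0.0008
grip_force: 0.0
```

Run:
```python
from h import *
from bench import viewer
print(where())
P=viewer.camera_params('wrist'); w=viewer.snapshot('wrist')[:,:,::-1].copy()
for t in (.035,.045):
    print(t,cv2.projectPoints(world(syn(145,-20-t*1000,51),b)[None],P['rvec'],P['tvec'],P['intrinsics'],None)[0].ravel().round())
s=viewer.snapshot('scene')[125:305,270:470,::-1]
cv2.imwrite('pics/c3.png',np.vstack([w[:300],cv2.resize(np.hstack([viewer.snapshot('top')[150:330,215:415,::-1],s]),(640,288))]))
```

```text
('tips s,y,n', array([144. , -25.3, 136.7]), 'rotErr', array([ 0.003, -0.   ,  0.001]), 'F', array([0.3, 0.4, 0.5]), 't', 10.55, 'q', array([-0.28,  0.36,  1.45,  0.54,  1.62, -0.53]))
0.035 [345. 204.]
0.045 [355. 204.]
```

View pics/c3.png

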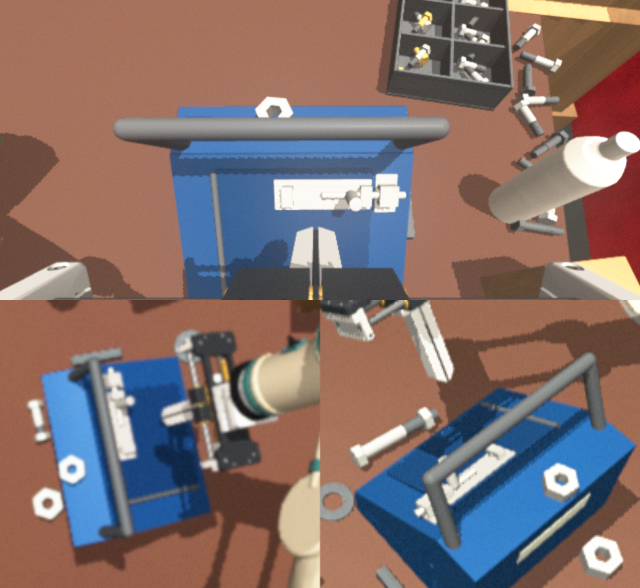

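The knob top is at (354,203), where a travel of 45 mm predicts (355,204). The rod end pokes out through the keeper at (403,195), the hatch lies flat, and the loose hardware hasn't moved.

```bash
python3 -c "
from bench import ticket
print(ticket.sign_off())"
```

```text
the job is handed in; nothing more can be done
None
```

The hatch is fully shut and its barrel bolt is home through the keeper. The loose hardware was left where it lay, and the job was handed in at about 11 s.

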